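# Seat the pitch comb in the vice screw

## Robot

A 6-joint arm with a two-finger parallel gripper is mounted at the origin on the work surface. World frame = base frame: x ahead of the robot, y to its left, z up, the work surface at z = 0. Lengths are in mm, angles in degrees, forces in N, time in s.
With the tool pointing down it reaches from about 300 to 850 mm from the base axis. Payload 4.2 kg.
Tool frame: the origin (TCP) lies between the finger pads; the fingertips stand 22 mm ahead of it and the grasp point (between the pads) lies 3 mm ahead of it (env.finger_overhang is the distance from the TCP to the fingertips, in mm); z points along the fingers, y is the line along which they close (so a half turn about z gives the same grasp; the last joint's range is limited). The gripper opens to 91 mm and grips with 3 to 60 N. Pads are 32 mm wide; open, the fingers measure 118 mm over their backs; the gripper's body (76 mm by 178 mm) begins 60 mm behind the grasp point.
Start: joints at [-69.099, 18.312, 89.639, -0, 72.044, -1.146], TCP at [215.844, -532.966, 235.976] pointing down, gripper open.
Joint ranges: [-177.97, 177.97], [-48.28, 115.42], [12.27, 149.76], [-77.06, 257.06], [2.81, 150.46], [-146.56, 146.56]. Speed limits (degrees/s): [147.25, 147.25, 180, 180, 180, 180].

## Interface

Orientations are given as [roll, pitch, yaw] about the fixed x, y, z axes, in that order (R = Rz(yaw) Ry(pitch) Rx(roll)).
In Python, from workcell import state, cams, ticket, look_for, outline_of, env gives the robot as it stands.
- The arm moves only by the tool servo_tool, never from a script. Its argument "steps" is a list of rows, each a list of 3 entries, a list of its own where there are three numbers: the closure in counts, from 0 (fully open) to 255 (shut), then the shift along the tool's x, y, z in mm, then the turn, a rotation vector about the tool's x, y, z in rad. A call has exactly 10 rows; each row shifts and turns the commanded pose from where the row before left it, along the tool's axes as they then stand; what a row does not reach is not made up. A row lasts 1/10 s, in which the tool goes at most 50 mm and 8.59 degrees, less where a joint would pass 70% of its speed; a pose out of reach is approached as far as the arm can. A call with a gripper value outside its range is refused whole. The fingers move at their own pace and stop on an object; "squeeze" is the grip in N (left out, the last holds). Time passes only in rows, so rows that do not move let the fingers close, or fill a call up. It gives the time, the measured TCP pose, the force, the opening and the grip force at its end, in the units of the state.
- state(): the state, without advancing time (a new reading comes with each control period).
- cams.grab_frame(name): name is "scene" or "top" or "wrist"; returns a dict with "color" (400x640x3 uint8, red, green, blue), "z_map" (400x640 float32, mm along the optical axis (not along the pixel's ray), 0 where there is no reading), "fovy" (degrees; the focal length in pixels is half the picture's height over the tangent of half this angle, whatever the lens; pixels are square), "cx", "cy" (the principal point, pixels), "eye" and "rotation" of the camera in the world; the wrist camera has in their place "tool_from_camera" (4x4, takes a point from camera to tool coordinates, whose origin is the TCP and whose axes are the flange's). Camera axes: x right, y up, looking along -z (the intrinsics and any distortion apply to the point x, -y, -z); pixel columns grow to the right and rows downward; lengths in mm; the calibration is good to about 2 mm. A picture is of the moment at which its call begins: read the wrist's pose just before it.
- ticket.job_done(): hands the job in; it is judged then, once.
Trained networks look in a picture, given as the dict that the camera call returned (one of the last four; its "shot" number tells which), for a name from the list of things; names that differ only in an ending like _2 or _b are one class to them, and where a whole thing is asked for, a point or a joint stands for the part that bears it (a point fixed in the world has none). Each returns a list of dicts, best first, with "confidence" (0 to 1); they miss things now and then, are a little off and sometimes report something else, mostly with a low value. They report only what shows in the picture. A call takes as long as a camera call. They do not tell look-alikes from the thing itself.
- look_for(picture, thing): "at" ([column, row] in pixels, amid what is visible of it).
- outline_of(picture, thing): "pixels" (400x640 bool, what is visible of it) and "at" ([column, row] in pixels, amid what is visible of it).
The state is a dict: "time_s": time; "qpos": joint angles; "qvel": joint speeds; "effort": joint torques, N m; "ee_pos": TCP position; "ee_rot": TCP orientation; "force": force on the tool from outside, world axes, zero at the start; "torque": the same for the moment, N m; "gripper_width": finger opening in mm; "gripper_force": force on a finger pad.
Only numpy, scipy, OpenCV 4.12 (cv2) and the standard library are available. Lean on these libraries where they do the work, as an engineer would, in place of code of your own. Each camera call takes 0.05 s, during which the arm holds its last target. There are 200 camera calls.

## Task

Take the thread pitch comb by its blue handle, set it astride the wooden vice screw near the middle of the thread and feel along until all its teeth drop into the grooves; press it home with about a kilo of push to check that it sits flat, then let go and leave it standing there fully seated. Treat the thread gently (never three kilos of force on it) and leave the clamps, square and jar where they are.

Things in the scene. Friction and masses are not known exactly. Their poses are not given: they have to be found in the camera images.
- comb_handle (a point): Centre of the blue handle of the loose pitch comb (about 220 g), which stands upright on two cheeks. x along its row of teeth, y across, z up. Handle: upright slab 44 mm along x, 10 mm thick along y, reaching 22 mm above and below this point; pinch it across y. A dark plate 44 x 53 mm lies 22 to 28 mm below this point, the feet of the cheeks 64 mm below. Either way round fits.
- comb_teeth (a point): Middle of the row of tooth tips, 34 mm below the handle's centre, same axes. Four teeth at x = -18, -6, 6, 18 mm, pitch 12 mm, 6 mm thick in y, 6 mm or more long, 3.6 mm wide at the tip, 4.4 mm at the root. The steel cheeks either side (40 mm along x, 4 mm thick, inner faces 45 mm apart in y) reach 30 mm below the tips and straddle the screw.
- cradle: Green cradle fixed to the bench; a wooden vice screw lies level along its x axis. Origin: centre of its underside, on the bench. Base 220 (x) x 90 (y) x 18 mm; at each end a bearing block 62 mm wide, 72 mm high, inner faces 84 mm from the middle. Comb fully seated: handle centre 94 mm above the bench, x axes parallel; resting on the crests: 99 mm. Handle centre to end within 30 mm of the middle.
- screw_top (a point): Point over the middle of the screw at crest height, 65 mm above the bench, cradle's axes. Thread between the blocks: crest diameter 40 mm, root 30 mm, pitch 12 mm, crests 5.5 mm wide, grooves 6.5 mm at the top, 5.5 mm at the bottom. Where the crests lie along x differs each time and is NOT given by this point: feel or look for it. The screw stays put under light loads.
- clamp_a: Orange spring clamp lying flat, about 105 x 60 x 26 mm, loose; leave alone. Origin under its middle.
- clamp_b: A second, like orange spring clamp; leave alone.
- try_square: Try square lying flat, wooden stock 100 mm along its x, steel blade 145 mm along its y, 18 mm high; leave alone. Origin under its middle.
- jar: Empty open glass jar, 72 mm dia., 85 mm tall, upright; leave alone. Origin under its base.
There are look-alikes about, which are no part of the job. Of the things shaped like the part that bears comb_handle, the dark steel one is meant.

How it is judged (in metres and radians):
On the way, in this order (a step that is already met when the one before it is completed fails the run):
1. the comb is lifted clear of the bench (handle centre above 110 mm) (height (world z) of comb_handle above 0.11 m), for 0.1 s.
2. the comb, seated flat in the thread near its middle, is pressed home with more than 5 N (z of comb_handle in the frame of cradle between 0.091 and 0.0957 m and x of comb_handle in the frame of cradle between -0.03 and 0.03 m and y of comb_handle in the frame of cradle between -0.006 and 0.006 m and angle between comb_handle's own z axis and vertical below 0.06 rad and angle between the x axis of comb_handle and the x axis of cradle, either way round below 0.07 rad and contact force between comb and cradle above 5 N), for 0.2 s.
At the end, for the whole second after the job is handed in: The comb stands released, at rest and seated: handle centre 91 to 95.7 mm above the bench, within 30 mm of the screw's middle and 6 mm of its axis, tilt under 0.06 rad, in line within 0.07 rad; clamps, square and jar within 30 mm of their starts, jar upright (0.2 rad) (z of comb_handle in the frame of cradle between 0.091 and 0.0957 m and x of comb_handle in the frame of cradle between -0.03 and 0.03 m and y of comb_handle in the frame of cradle between -0.006 and 0.006 m and angle between comb_handle's own z axis and vertical below 0.06 rad and angle between the x axis of comb_handle and the x axis of cradle, either way round below 0.07 rad and linear speed of comb below 0.02 m/s and distance of each of clamp_a, clamp_b, try_square, jar from where it was at the start of the episode below 0.03 m and angle between jar's own z axis and vertical below 0.2 rad); the robot touches nothing.
It fails at once if the comb bears on the screw or cradle with more than 30 N (contact force between comb and cradle above 30 N).
It fails at once if a clamp, the square or the jar is pushed more than 30 mm (distance of any of clamp_a, clamp_b, try_square, jar from where it was at the start of the episode above 0.03 m).
It fails at once if the jar is tipped (angle between jar's own z axis and vertical above 0.5 rad).
It also fails if it takes over 51 s, if anything falls off the work surface, if the arm or the gripper's body presses on something with over 40 N, if the wrist force passes 120 N, or if a joint passes its speed limit or range.

## Working session

There is one attempt and no reset: what is moved stays moved. The work goes in short steps, Python scripts to look and compute and a tool call to move; the robot and the scene stay as the last step left them, time stands still between calls to the robot, and variables do not carry over. Pictures are saved under pics/ and viewed, at most 10 in all, crops included, and the job is handed in when it is done.

Besides the shell and the picture viewer there is one more tool, called as name(argument=value, ...), one argument or row to a line, values as JSON. servo_tool: Moves the arm, as the interface text tells. Its arguments: {"type":"object","properties":{"steps":{"type":"array","items":{"type":"array"}},"squeeze":{"type":"number"}},"required":["steps"]}

```bash
ls; mkdir -p pics; cat > h.py <<'E'
import numpy as np, cv2
from scipy.spatial.transform import Rotation as R
from workcell import state, cams, ticket, look_for, outline_of, env
def cloud(f, st=None):
    h,w=f["z_map"].shape; F=h/2/np.tan(np.radians(f["fovy"])/2)
    c,r=np.meshgrid(np.arange(w),np.arange(h)); z=f["z_map"]
    P=np.stack([(c-f["cx"])/F*z,-(r-f["cy"])/F*z,-z],-1)
    if "eye" in f: return P@np.array(f["rotation"]).T+np.array(f["eye"])
    T=np.array(f["tool_from_camera"]); P=P@T[:3,:3].T+T[:3,3]
    return P@R.from_euler("xyz",st["ee_rot"],degrees=True).as_matrix().T+np.array(st["ee_pos"])
def save(f,n,crop=None,s=1):
    im=f["color"][...,::-1]
    if crop: im=im[crop[1]:crop[3],crop[0]:crop[2]]
    cv2.imwrite(f"pics/{n}.png",cv2.resize(im,None,fx=s,fy=s,interpolation=cv2.INTER_CUBIC))
E
python3 - <<'E'
from h import *
s=state();print(s)
for n in ["scene","top"]:
    f=cams.grab_frame(n); P=cloud(f); save(f,n)
    print(n,{k:v for k,v in f.items() if k not in("color","z_map")})
    for t in ["comb_handle","cradle","clamp_a","try_square","jar"]:
        for o in outline_of(f,t):
            m=o["pixels"]&(f["z_map"]>0); Q=P[m]
            print(t,round(o["confidence"],2),np.round(o["at"]),m.sum(),np.median(Q,0).round() if len(Q) else None, np.percentile(Q,99,axis=0).round(), f["color"][m].mean(0).round())
E
```

```text
pics
{'time_s': 0.0, 'qpos': array([-6.90995584e+01,  1.83493854e+01,  8.97076322e+01, -3.25189397e-04,
        7.20417544e+01, -1.14609736e+00]), 'qvel': array([-0.00941557,  0.03466773, -0.06553508,  0.0341602 , -0.08832749,
       -0.05196607]), 'effort': array([-4.60581814e-04, -4.12464559e+01, -2.31976086e+01,  7.27878464e-02,
        4.57396335e-02, -1.48074710e-04]), 'ee_pos': array([ 215.66163999, -532.5178027 ,  235.13453888]), 'ee_rot': array([-1.79901242e+02, -1.66650837e-03,  2.20466380e+01]), 'force': array([-0.24957292,  0.12198498,  0.20560396]), 'torque': array([-0.03486618,  0.00473778,  0.02385997]), 'gripper_force': 0.0, 'gripper_width': 91.25973616660278}Traceback (most recent call last):
  File "<stdin>", line 4, in <module>
  File "h.py", line 8, in cloud
    if "eye" in f: return P@np.array(f["rotation"]).T+np.array(f["eye"])
                          ~~~~~~~~~~~~~~~~~~~~~~~~~~~^~~~~~~~~~~~~~~~~~~
ValueError: operands could not be broadcast together with shapes (400,640) (3,)
```

```bash
sed -i 's/np.array(f\["rotation"\]).T+/R.from_euler("xyz",f["rotation"],degrees=True).as_matrix().T+/' h.py
python3 - <<'E'
from h import *
for n in ["scene","top"]:
    f=cams.grab_frame(n); P=cloud(f); save(f,n)
    print(n,{k:v for k,v in f.items() if k not in("color","z_map")})
    for t in ["comb_handle","cradle","clamp_a","try_square","jar"]:
        for o in outline_of(f,t):
            m=o["pixels"]&(f["z_map"]>0); Q=P[m]
            print(t,round(o["confidence"],2),np.round(o["at"]),m.sum(),np.median(Q,0).round() if len(Q) else None, np.percentile(Q,99,axis=0).round(), f["color"][m].mean(0).round())
E
```

```text
scene {'fovy': 48.643855048300026, 'cx': 325.19716196898537, 'cy': 197.91034969166316, 'eye': array([1343.69288104,   53.64282476, 1100.52084555]), 'rotation': array([37.24418794,  0.11302599, 90.27733911]), 'shot': 2}
comb_handle 0.79 [215. 171.] 279 [ 451. -292.   42.] [ 474. -266.   89.] [79. 78. 84.]
comb_handle 0.69 [201. 152.] 227 [ 358. -349.   43.] [ 376. -325.   88.] [154.  99. 117.]
comb_handle 0.55 [200. 198.] 392 [ 548. -322.   42.] [ 569. -298.   88.] [144.  91. 106.]
cradle 0.93 [322. 190.] 2075 [510.  31.  46.] [619.  88.  75.] [81. 88. 66.]
clamp_a 0.86 [214. 228.] 411 [ 633. -268.   19.] [ 679. -223.   27.] [144.  91.  41.]
clamp_a 0.58 [297. 275.] 460 [789. -35.  20.] [840.   6.  28.] [155. 105.  55.]
try_square 0.75 [441. 220.] 618 [597. 393.   9.] [618. 497.  23.] [137. 128. 119.]
jar 0.92 [367. 268.] 783 [767. 157.  54.] [816. 189.  88.] [136. 137. 124.]
jar 0.21 [215. 173.] 238 [ 455. -290.   42.] [ 474. -265.   89.] [74. 75. 85.]
top {'fovy': 47.94110408851774, 'cx': 317.6204182303036, 'cy': 205.63095909151878, 'eye': array([ 394.55589526,   44.72220228, 1488.77515999]), 'rotation': array([  6.44923367,   0.34132866, -89.83947697]), 'shot': 3}
comb_handle 0.74 [443. 274.] 299 [ 350. -348.   45.] [ 373. -326.   91.] [122.  79.  89.]
comb_handle 0.7 [424. 240.] 283 [ 444. -291.   44.] [ 472. -268.   91.] [56. 54. 62.]
comb_handle 0.51 [436. 210.] 290 [ 542. -325.   44.] [ 573. -299.   91.] [114.  72.  81.]
cradle 0.7 [328. 224.] 2052 [497.  27.  26.] [613.  85.  77.] [60. 64. 49.]
clamp_a 0.78 [413. 187.] 216 [ 626. -266.   23.] [ 674. -223.   31.] [111.  69.  43.]
clamp_a 0.52 [345. 144.] 230 [773. -34.  22.] [823.  -0.  32.] [120.  74.  45.]
try_square 0.73 [328. 225.] 1969 [497.  27.  47.] [613.  83.  77.] [59. 63. 48.]
try_square 0.58 [213. 194.] 504 [594. 388.  10.] [614. 488.  25.] [110. 104. 103.]
jar 0.75 [288. 137.] 391 [792. 157.  39.] [813. 187.  91.] [ 99. 101.  93.]
```

View pics/scene.png

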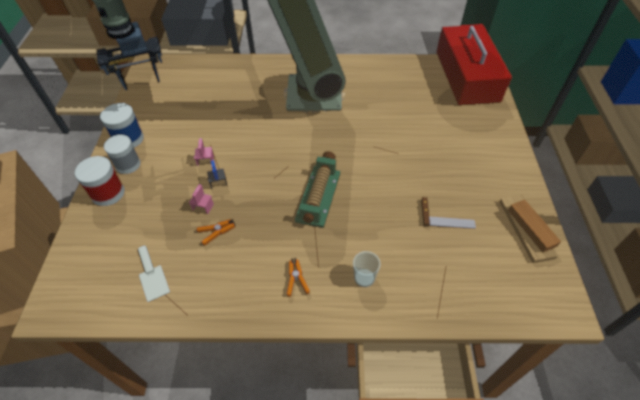

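View pics/top.png

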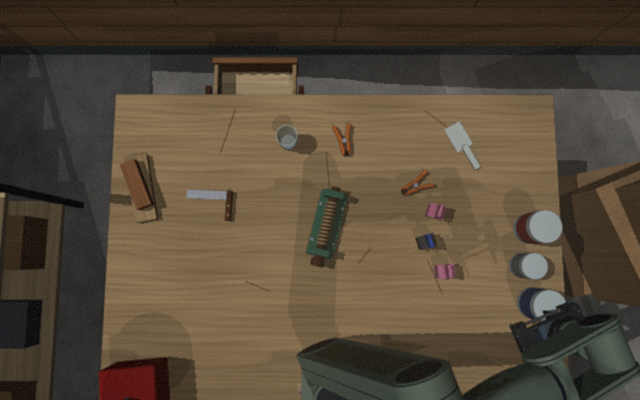

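```bash
python3 - <<'E'
from h import *
f=cams.grab_frame("scene"); P=cloud(f); save(f,"crop1",(180,130,250,220),6)
def ax(Q,n):
    r=cv2.minAreaRect(Q[:,:2].astype(np.float32)); print(n,len(Q),np.round(r[0]),np.round(r[1]),round(r[2],1))
for n in ["scene","top"]:
    f=cams.grab_frame(n); P=cloud(f); c=f["color"].astype(int)
    roi=(abs(P[...,0]-450)<50)&(abs(P[...,1]+288)<50)
    b=roi&(c[...,2]>c[...,0]+25)&(P[...,2]>58)
    ax(P[b],n+" handle")
    cr=(abs(P[...,0]-505)<150)&(abs(P[...,1]-30)<90)
    ax(P[cr&(P[...,2]>8)],n+" cradle"); ax(P[cr&(P[...,2]>66)],n+" blocks")
s=state(); f=cams.grab_frame("wrist"); print(f["tool_from_camera"],f["fovy"])
E
```

```text
scene handle 56 [ 449. -295.] [44. 10.] 16.5
scene cradle 1991 [508.  30.] [136. 285.] 87.3
scene blocks 320 [489.  31.] [ 62. 247.] 76.3
top handle 61 [ 445. -296.] [42. 11.] 17.5
top cradle 3046 [506.  29.] [177. 297.] 89.7
top blocks 1337 [491.  27.] [ 62. 257.] 76.3
[[ 8.47452821e-05  9.69413890e-01  2.45431665e-01  6.81918969e+01]
 [ 9.99999946e-01 -4.56132640e-06 -3.27274251e-04  7.18673622e-01]
 [-3.16144711e-04  2.45431680e-01 -9.69413839e-01 -1.48469595e+02]
 [ 0.00000000e+00  0.00000000e+00  0.00000000e+00  1.00000000e+00]] 59.23034251664536
```

View pics/crop1.png

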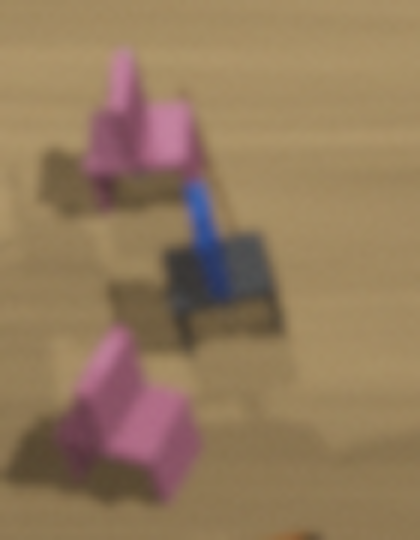

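The crop shows three comb shapes: all-pink at (204,150), all-pink at (203,200), and the dark steel one with the blue handle at (215,172). I choose the dark one, its handle lying about +17° from world x. I'll move above it and look from close by.

servo_tool(
  steps=[
    [0,[43.3,-19.1,0],[0,0,0]],
    [0,[43.3,-19.1,0],[0,0,0]],
    [0,[43.3,-19.1,0],[0,0,0]],
    [0,[43.3,-19.1,0],[0,0,0]],
    [0,[43.3,-19.1,0],[0,0,0]],
    [0,[43.3,-19.1,0],[0,0,0]],
    [0,[43.3,-19.1,0],[0,0,0]],
    [0,[0,0,40],[0,0,0.087]],
    [0,[0,0,0],[0,0,0]],
    [0,[0,0,0],[0,0,0]],
  ],
)

```text
time_s: 1.85
ee_pos: [446.2, -295.3, 195.9]
ee_rot: [-179.9, 0.1, 17.2]
force: [-1.3, -0.4, 0.3]
gripper_width: 91.3
gripper_force: 0.0
```

```bash
cat >> h.py <<'E'
def rect(Q,n):
    r=cv2.minAreaRect(Q[:,:2].astype(np.float32)); a=r[2] if r[1][0]>r[1][1] else r[2]-90
    print(n,len(Q),np.round(r[0],1),np.round(r[1],1),"long axis deg",round((a+90)%180-90,1)); return r
def handle():
    s=state(); f=cams.grab_frame("wrist"); P=cloud(f,s); c=f["color"].astype(int)
    b=(c[...,2]>c[...,0]+25)&(f["z_map"]>0)
    return s,f,P,b
E
python3 - <<'E'
from h import *
s,f,P,b=handle(); save(f,"w1"); print(s["ee_pos"],s["ee_rot"],s["force"],s["time_s"])
b&=(P[...,2]>40)&(P[...,2]<130); print(np.percentile(P[b],[1,50,99],axis=0).round(1)); Q=P[b]; t=np.percentile(Q[:,2],98)
rect(Q,"all");rect(Q[Q[:,2]>t-4],"top")
E
```

```text
[ 446.15443274 -295.26754654  195.9083539 ] [-1.79938026e+02  7.19518934e-02  1.71568304e+01] [-1.3236845  -0.38013304  0.26138342] 1.85
[[ 426.5 -307.8   41.1]
 [ 450.5 -297.9   85.3]
 [ 468.7 -289.    86.8]]
all 832 [ 444.2 -289.4] [44.2 30.1] long axis deg 15.4
top 700 [ 447.1 -299.2] [43.5  9.7] long axis deg 15.4
```

View pics/w1.png

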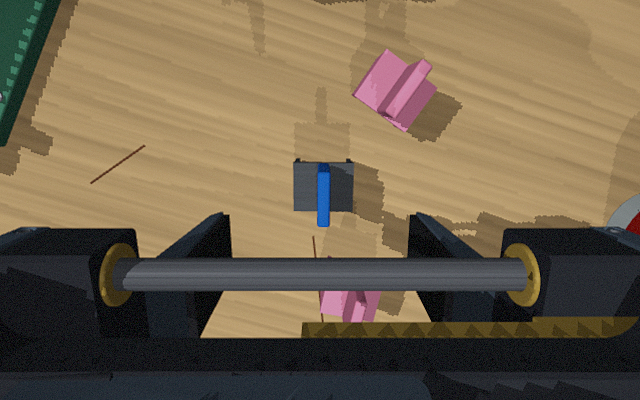

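The view shows the blue handle at (323,196) between the open fingers, over the dark plate; its centre is (447,-299) and its axis 15.4°. I'll correct the position, descend and grip.

servo_tool(
  squeeze=30,
  steps=[
    [80,[-0.3,4,20],[0,0,0.03]],
    [80,[0,0,40],[0,0,0]],
    [80,[0,0,40],[0,0,0]],
    [80,[0,0,20],[0,0,0]],
    [80,[0,0,6],[0,0,0]],
    [255,[0,0,0],[0,0,0]],
    [255,[0,0,0],[0,0,0]],
    [255,[0,0,0],[0,0,0]],
    [255,[0,0,0],[0,0,0]],
    [255,[0,0,0],[0,0,0]],
  ],
)

```text
time_s: 2.9
ee_pos: [447.8, -299.4, 70.7]
ee_rot: [179.9, -0.1, 15.4]
force: [0.5, -0.0, 0.1]
gripper_width: 25.3
gripper_force: 0.0
```

servo_tool(
  steps=[
    [255,[0,0,0],[0,0,0]],
    [255,[0,0,0],[0,0,0]],
    [255,[0,0,0],[0,0,0]],
    [255,[0,0,0],[0,0,0]],
    [255,[0,0,-20],[0,0,0]],
    [255,[0,0,-40],[0,0,0]],
    [255,[0,0,-40],[0,0,0]],
    [255,[0,0,-20],[0,0,0]],
    [255,[0,0,0],[0,0,0]],
    [255,[0,0,0],[0,0,0]],
  ],
)

```text
time_s: 3.9
ee_pos: [446.9, -298.8, 189.0]
ee_rot: [-179.9, 0.1, 15.3]
force: [-0.7, 0.5, -1.8]
gripper_width: 10.0
gripper_force: 30.0
```

servo_tool(
  steps=[
    [255,[5,-30,-10],[0,0,0]],
    [255,[5,-46,-10],[0,0,0]],
    [255,[5,-46,-10],[0,0,0]],
    [255,[5,-46,-10],[0,0,0]],
    [255,[5,-46,0],[0,0,0]],
    [255,[5,-46,0],[0,0,0]],
    [255,[5,-46,0],[0,0,0]],
    [255,[5,-46,0],[0,0,0]],
    [255,[0,0,0],[0,0,0.1]],
    [255,[0,0,0],[0,0,0.1]],
  ],
)

```text
time_s: 4.9
ee_pos: [391.2, 52.3, 227.7]
ee_rot: [180.0, 0.3, 3.9]
force: [0.2, 0.1, -2.6]
gripper_width: 10.2
gripper_force: 30.0
```

servo_tool(
  steps=[
    [255,[0,0,0],[0,0,0.1]],
    [255,[0,0,0],[0,0,0.1]],
    [255,[0,0,0],[0,0,0.106]],
    [255,[0,0,0],[0,0,0]],
    [255,[0,0,0],[0,0,0]],
    [255,[0,0,0],[0,0,0]],
    [255,[0,0,0],[0,0,0]],
    [255,[0,0,0],[0,0,0]],
    [255,[0,0,0],[0,0,0]],
    [255,[0,0,0],[0,0,0]],
  ],
)

```text
time_s: 5.9
ee_pos: [392.9, 50.8, 230.0]
ee_rot: [180.0, -0.0, -13.6]
force: [-0.0, 0.2, -2.2]
gripper_width: 9.8
gripper_force: 30.0
```

```bash
python3 - <<'E'
from h import *
s,f,P,b=handle(); save(f,"w2"); print(s["ee_pos"],s["ee_rot"],s["force"],s["time_s"])
np.savez("w2.npz",P=P,c=f["color"],z=f["z_map"])
b&=(P[...,2]>140)&(P[...,2]<260); Q=P[b]
if len(Q): print(np.percentile(Q,[1,50,99],axis=0).round(1)); rect(Q[Q[:,2]>np.percentile(Q[:,2],98)-4],"handle top")
g=(f["z_map"]>0)&(P[...,2]>5)&(P[...,2]<85)&(abs(P[...,0]-505)<160)&(abs(P[...,1]-30)<120)
rect(P[g],"cradle"); rect(P[g&(P[...,2]>67)],"blocks"); 
E
```

```text
[392.93445693  50.84770544 229.98605462] [ 1.79999285e+02 -1.33503762e-02 -1.36383772e+01] [-0.02847163  0.24988797 -2.15760994] 5.9
[[373.2  40.4 205.6]
 [406.8  48.  245.1]
 [414.4  57.9 247. ]]
handle top 1453 [392.9  47.1] [21.1 43. ] long axis deg -3.9
cradle 16904 [464.6  31.6] [ 90.3 182.2] long axis deg -13.9
blocks 1734 [401.6  47.4] [61.6 40.7] long axis deg 76.3
```

View pics/w2.png

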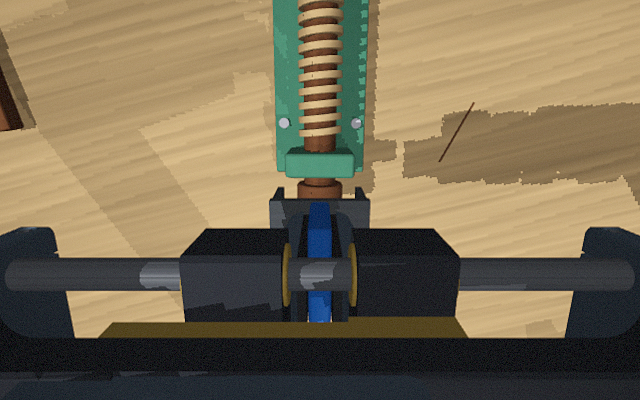

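```bash
python3 - <<'E'
from h import *
d=np.load("w2.npz"); P,c,z=d["P"],d["c"].astype(int),d["z"]
a=np.radians(-13.7); u=np.array([np.cos(a),np.sin(a)]); v=np.array([-u[1],u[0]]); o=np.array([500,25])
U=(P[...,:2]-o)@u; V=(P[...,:2]-o)@v; Z=P[...,2]
g=(z>0)&(c[...,1]>c[...,0]+15)&(U>-160)
m=g&(Z>66)&(Z<80); print("block U,V,z",np.percentile(U[m],[1,5,50,95,99]).round(1),np.percentile(V[m],[1,99]).round(1),Z[m].mean())
m=g&(Z>12)&(Z<24); print("base U,V",np.percentile(U[m],[.5,2]).round(1),np.percentile(V[m],[1,99]).round(1))
# screw centre line: per-column rim
m=(z>0)&(~g)&(Z>30)&(Z<70)&(abs(V)<30)&(U>-75); print("screw V", np.percentile(V[m],[1,50,99]).round(1), U[m].max())
for t in np.arange(-85,25,1.5):
    m=(z>0)&(abs(U-t)<.8)&(abs(V-0)<5)
    if m.sum(): print(t,m.sum(),np.median(Z[m]).round(1),c[m].mean(0).round())
f=cams.grab_frame("scene")
for n in ("scene","top"):
    f=cams.grab_frame(n);P=cloud(f);U=(P[...,:2]-o)@u; V=(P[...,:2]-o)@v;Z=P[...,2]; k=f["color"].astype(int)
    m=(k[...,1]>k[...,0]+8)&(Z>68)&(Z<80)&(abs(U)<140)&(abs(V)<60); print(n,np.percentile(U[m],[1,99]).round(1),np.percentile(V[m],[1,99]).round(1), Z[m].mean(), np.histogram(U[m],np.arange(-130,131,10))[0])
E
```

```text
block U,V,z [-102.3 -101.1  -91.   -81.4  -80.7] [-31.4  28.3] 71.27443764858603
base U,V [-103.1  -95.5] [-45.8  42.4]
screw V [-20.7  -1.8  16.9] 46.088091081319725
-85.0 3208 326.2 [31. 33. 35.]
-83.5 1012 330.8 [35. 42. 47.]
-82.0 234 303.5 [67. 75. 77.]
-80.5 317 303.8 [83. 86. 90.]
-79.0 368 303.3 [91. 91. 95.]
-77.5 507 301.7 [62. 63. 69.]
-76.0 97 300.5 [58. 52. 51.]
-74.5 22 58.8 [109.  69.  45.]
-73.0 13 59.0 [117.  73.  46.]
-71.5 22 59.2 [119.  75.  49.]
-70.0 22 59.0 [118.  75.  49.]
-68.5 14 58.8 [118.  73.  48.]
-67.0 21 59.4 [120.  78.  50.]
-65.5 14 62.1 [191. 161. 115.]
-64.0 21 64.2 [220. 191. 142.]
-62.5 22 64.2 [218. 190. 141.]
-61.0 21 64.0 [212. 184. 135.]
-59.5 26 59.8 [117.  87.  59.]
-58.0 13 59.7 [101.  61.  39.]
-56.5 21 59.4 [114.  72.  47.]
-55.0 22 59.1 [122.  82.  54.]
-53.5 11 62.6 [189. 161. 115.]
-52.0 21 64.0 [219. 191. 142.]
-50.5 22 64.3 [217. 189. 140.]
-49.0 22 64.0 [211. 183. 134.]
-47.5 18 62.6 [141. 111.  78.]
-46.0 22 59.4 [101.  63.  41.]
-44.5 22 59.5 [117.  74.  48.]
-43.0 22 59.4 [118.  78.  51.]
-41.5 21 63.9 [200. 173. 126.]
-40.0 22 
[... 882 characters left out ...]
4 59.1 [111.  70.  44.]
5.0 23 59.4 [112.  70.  44.]
6.5 36 62.6 [154. 128.  91.]
8.0 24 64.2 [215. 187. 138.]
9.5 24 64.1 [215. 187. 139.]
11.0 24 64.1 [210. 181. 132.]
12.5 13 60.7 [144. 107.  73.]
14.0 24 58.9 [97. 58. 37.]
15.5 26 59.0 [108.  68.  44.]
17.0 27 59.1 [110.  70.  44.]
18.5 43 62.0 [150. 124.  88.]
20.0 22 64.2 [215. 186. 138.]
21.5 28 64.0 [213. 185. 136.]
23.0 24 64.3 [209. 180. 132.]
24.5 11 62.4 [156. 123.  85.]
scene [-100.9  109.1] [-27.8  31.4] 72.30766904708486 [ 0  0  4 40 48  3  0  0  0  0  0  0  0  0  0  0  0  0  0  0  0  9 61 56
  0  0]
top [ 86.  106.5] [-30.  30.] 73.26878800464986 [ 0  0  0  0  0  0  0  0  0  0  0  0  0  0  0  0  0  0  0  0  0 26 58 36
  0  0]
```

The view shows the held comb's plate at (320,205) and the cradle ahead, with the thread in columns 300-340. Measured in my cradle frame, the screw's middle is at U≈+4, V≈-1.8, and the crests lie at U≈-2.65+12k. So the handle centre should go to U≈9.35.

```bash
python3 - <<'E'
from h import *
d=np.load("w2.npz"); P,c,z=d["P"],d["c"].astype(int),d["z"]
a=np.radians(-13.7); u=np.array([np.cos(a),np.sin(a)]); v=np.array([-u[1],u[0]]); t=np.array([392.93,50.85])
U=(P[...,:2]-t)@u; V=(P[...,:2]-t)@v; Z=P[...,2]
b=(c[...,2]>c[...,0]+40)&(z>0)&(Z>205)&(Z<252)
for lo,hi in((205,215),(215,225),(225,235),(235,243),(243,250)):
    m=b&(Z>lo)&(Z<hi)
    if m.sum(): print(lo,m.sum(),np.percentile(U[m],[1,50,99]).round(1),np.percentile(V[m],[1,50,99]).round(1))
m=(z>0)&(Z>190)&(Z<204)&(abs(V)<40)&(abs(U)<40); print("plate",m.sum(),np.percentile(U[m],[1,99]).round(1),np.percentile(V[m],[1,99]).round(1),np.median(Z[m]))
o=np.array([500,25]); print("tcp U,V", (t-o)@u,(t-o)@v)
m=b&(Z>243); Q=np.c_[U[m],V[m],Z[m]]
pts=np.array([[x,np.median(Q[abs(Q[:,0]-x)<1.5,1])] for x in range(10,20,1) if (abs(Q[:,0]-x)<1.5).sum()>5]); print(pts.round(1).tolist())
E
```

```text
205 108 [20.2 21.5 22.1] [-5.8 -0.9  3.6]
215 124 [19.6 21.5 21.9] [-5.7 -0.9  3.8]
225 151 [20.1 21.4 22.1] [-5.9 -1.4  3.6]
235 147 [15.8 21.4 21.9] [-5.9 -0.9  4.1]
243 1412 [-20.2  -5.3  21.6] [-5.9 -1.   3.7]
plate 1889 [ 7. 22.] [-27.3  25. ] 201.59447207375587
tcp U,V -110.14603035394421 -0.24371554730663428
[[10.0, -1.4], [11.0, -1.4], [12.0, -1.4], [13.0, -0.9], [14.0, -0.9], [15.0, -0.9], [16.0, -1.3], [17.0, -0.9], [18.0, -1.3], [19.0, -0.9]]
```

servo_tool(
  steps=[
    [255,[30,0.4,0],[0,0,0]],
    [255,[40,0,0],[0,0,0]],
    [255,[35,0,0],[0,0,0]],
    [255,[15,0,0],[0,0,0]],
    [255,[0,0,20],[0,0,0]],
    [255,[0,0,30],[0,0,0]],
    [255,[0,0,20],[0,0,0]],
    [255,[0,0,10],[0,0,0]],
    [255,[0,0,0],[0,0,0]],
    [255,[0,0,0],[0,0,0]],
  ],
)

```text
time_s: 7.1
ee_pos: [510.1, 22.2, 150.7]
ee_rot: [-180.0, -0.1, -13.6]
force: [1.2, -0.5, -2.1]
gripper_width: 10.0
gripper_force: 30.0
```

```bash
python3 - <<'E'
from h import *
s=state(); f=cams.grab_frame("wrist"); P=cloud(f,s); c=f["color"].astype(int); z=f["z_map"]
print(s["time_s"],s["ee_pos"],s["ee_rot"],s["force"])
a=np.radians(-13.7); u=np.array([np.cos(a),np.sin(a)]); v=np.array([-u[1],u[0]]); t=s["ee_pos"][:2]
U=(P[...,:2]-t)@u; V=(P[...,:2]-t)@v; Z=P[...,2]
g=(z>0)&(c[...,1]>c[...,0]+15)&(Z>66)&(Z<80); print("block",g.sum(),np.percentile(U[g],[1,99]).round(1),np.percentile(V[g],[1,99]).round(1))
g=(z>0)&(c[...,1]>c[...,0]+15)&(Z>12)&(Z<24); print("base",g.sum(),np.percentile(U[g],[1,99]).round(1),np.percentile(V[g],[1,99]).round(1))
b=(c[...,2]>c[...,0]+40)&(z>0)&(Z>100)&(Z<155)&(abs(U)<30); print("handle",np.percentile(U[b],99).round(1),np.percentile(V[b],[1,99]).round(1))
ts=np.arange(25,82,.5); H=[]
for x in ts:
    m=(z>0)&(abs(U-x)<.5)&(abs(V)<5)&(Z<70); H.append(np.median(Z[m]) if m.sum()>3 else np.nan)
H=np.array(H); k=H>62; e=[(float(ts[i]),"up" if k[i] else "down") for i in range(1,len(k)) if k[i]!=k[i-1]]; print(e,np.nanmax(H),np.nanmin(H))
# slope of crest axis: V centre of crests
for lo,hi in((28,45),(45,60),(60,78)):
    m=(z>0)&(Z>45)&(Z<70)&(U>lo)&(U<hi)&(abs(V)<30); print(lo,np.percentile(V[m],[1,99]).round(1))
E
```

```text
7.1 [510.14624544  22.1739762  150.70831621] [-1.79982508e+02 -8.78245204e-02 -1.36445702e+01] [ 1.22812835 -0.45195885 -2.14803678]
block 3617 [76.7 97.7] [-32.1  27.8]
base 6580 [-19.9  99.1] [-46.   42.6]
handle 22.0 [-5.9  3.8]
[(26.0, 'down'), (32.0, 'up'), (38.0, 'down'), (44.0, 'up'), (49.5, 'down'), (56.0, 'up'), (62.0, 'down'), (76.5, 'up'), (78.0, 'down')] 69.6911869278042 58.643525351242374
28 [-20.4  16.8]
45 [-20.8  16.6]
60 [-26.8  21.6]
```

servo_tool(
  steps=[
    [255,[-0.7,0.9,10],[0,0,0]],
    [255,[0,0,10],[0,0,0]],
    [255,[0,0,8],[0,0,0]],
    [255,[0,0,6],[0,0,0]],
    [255,[0,0,4],[0,0,0]],
    [255,[0,0,1],[0,0,0]],
    [255,[0,0,0],[0,0,0]],
    [255,[0,0,0],[0,0,0]],
    [255,[0,0,0],[0,0,0]],
    [255,[0,0,0],[0,0,0]],
  ],
)

```text
time_s: 8.15
ee_pos: [508.7, 21.4, 111.2]
ee_rot: [-180.0, -0.0, -13.6]
force: [0.7, -0.1, -1.2]
gripper_width: 9.9
gripper_force: 30.0
```

servo_tool(
  steps=[
    [255,[0,0,1],[0,0,0]],
    [255,[0,0,1],[0,0,0]],
    [255,[0,0,1],[0,0,0]],
    [255,[0,0,1],[0,0,0]],
    [255,[0,0,0.7],[0,0,0]],
    [255,[0,0,0.5],[0,0,0]],
    [255,[0,0,0.5],[0,0,0]],
    [255,[0,0,0.3],[0,0,0]],
    [255,[0,0,0],[0,0,0]],
    [255,[0,0,0],[0,0,0]],
  ],
)

```text
time_s: 9.15
ee_pos: [508.6, 21.4, 105.0]
ee_rot: [180.0, -0.0, -13.6]
force: [-0.1, -0.6, -1.9]
gripper_width: 10.3
gripper_force: 30.0
```

servo_tool(
  steps=[
    [255,[0,0,0.4],[0,0,0]],
    [255,[0,0,0.4],[0,0,0]],
    [255,[0,0,0.4],[0,0,0]],
    [255,[0,0,0.4],[0,0,0]],
    [255,[0,0,0.4],[0,0,0]],
    [255,[0,0,0],[0,0,0]],
    [255,[0,0,0],[0,0,0]],
    [255,[0,0,0],[0,0,0]],
    [255,[0,0,0],[0,0,0]],
    [255,[0,0,0],[0,0,0]],
  ],
)

```text
time_s: 10.15
ee_pos: [508.5, 21.4, 103.0]
ee_rot: [180.0, -0.0, -13.6]
force: [-0.2, -1.0, -1.6]
gripper_width: 9.7
gripper_force: 30.0
```

servo_tool(
  steps=[
    [255,[0,0,0.4],[0,0,0]],
    [255,[0,0,0.4],[0,0,0]],
    [255,[0,0,0.4],[0,0,0]],
    [255,[0,0,0.4],[0,0,0]],
    [255,[0,0,0.3],[0,0,0]],
    [255,[0,0,0],[0,0,0]],
    [255,[0,0,0],[0,0,0]],
    [255,[0,0,0],[0,0,0]],
    [255,[0,0,0],[0,0,0]],
    [255,[0,0,0],[0,0,0]],
  ],
)

```text
time_s: 11.15
ee_pos: [508.5, 21.4, 101.0]
ee_rot: [180.0, 0.0, -13.6]
force: [-0.6, -0.1, -1.0]
gripper_width: 9.4
gripper_force: 30.0
```

servo_tool(
  steps=[
    [255,[0,0,0.3],[0,0,0]],
    [255,[0,0,0.3],[0,0,0]],
    [255,[0,0,0.3],[0,0,0]],
    [255,[0,0,0],[0,0,0]],
    [255,[0,0,0],[0,0,0]],
    [255,[0,0,0],[0,0,0]],
    [255,[0,0,0],[0,0,0]],
    [255,[0,0,0],[0,0,0]],
    [255,[0,0,0],[0,0,0]],
    [255,[0,0,0],[0,0,0]],
  ],
)

```text
time_s: 12.15
ee_pos: [508.6, 21.4, 100.1]
ee_rot: [180.0, -0.0, -13.7]
force: [-0.4, 0.4, -1.8]
gripper_width: 9.6
gripper_force: 30.0
```

servo_tool(
  steps=[
    [255,[0,0,0.3],[0,0,0]],
    [255,[0,0,0.2],[0,0,0]],
    [255,[0,0,0.2],[0,0,0]],
    [255,[0,0,0],[0,0,0]],
    [255,[0,0,0],[0,0,0]],
    [255,[0,0,0],[0,0,0]],
    [255,[0,0,0],[0,0,0]],
    [255,[0,0,0],[0,0,0]],
    [255,[0,0,0],[0,0,0]],
    [255,[0,0,0],[0,0,0]],
  ],
)

```text
time_s: 13.15
ee_pos: [508.6, 21.4, 99.8]
ee_rot: [180.0, -0.0, -13.6]
force: [-2.5, 0.4, 5.5]
gripper_width: 9.8
gripper_force: 30.0
```

servo_tool(
  steps=[
    [255,[0,0,0.1],[0,0,0]],
    [255,[0,0,0.05],[0,0,0]],
    [255,[0,0,0],[0,0,0]],
    [255,[0,0,0],[0,0,0]],
    [255,[0,0,0],[0,0,0]],
    [255,[0,0,0],[0,0,0]],
    [255,[0,0,0],[0,0,0]],
    [255,[0,0,0],[0,0,0]],
    [255,[0,0,0],[0,0,0]],
    [255,[0,0,0],[0,0,0]],
  ],
)

```text
time_s: 14.15
ee_pos: [508.6, 21.4, 99.8]
ee_rot: [-180.0, -0.0, -13.6]
force: [-1.8, -0.2, 5.7]
gripper_width: 9.7
gripper_force: 30.0
```

```bash
python3 - <<'E'
from h import *
s=state(); f=cams.grab_frame("wrist"); P=cloud(f,s); c=f["color"].astype(int); z=f["z_map"]; save(f,"w3")
print(s["force"],s["torque"])
a=np.radians(-13.7); u=np.array([np.cos(a),np.sin(a)]); v=np.array([-u[1],u[0]]); t=s["ee_pos"][:2]
U=(P[...,:2]-t)@u; V=(P[...,:2]-t)@v; Z=P[...,2]
g=(z>0)&(c[...,1]>c[...,0]+15)&(Z>66)&(Z<80)&(U>60); print("block",np.percentile(U[g],[1,99]).round(1),np.percentile(V[g],[1,99]).round(1),np.median(Z[g]))
b=(c[...,2]>c[...,0]+40)&(z>0)&(Z>60)&(Z<125)&(abs(U)<30); print("handle",np.percentile(U[b],[1,99]).round(1),np.percentile(V[b],[1,99]).round(1),np.percentile(Z[b],[50,95]))
m=(z>0)&(Z>60)&(Z<80)&(abs(V)<28)&(U>8)&(U<22)&(c[...,0]<90); print("plate",m.sum(),np.median(Z[m]))
E
```

```text
[-1.81346735 -0.17754905  5.74065113] [0.06748486 0.47348108 0.01147273]
block [78.1 99.1] [-30.8  28.9] 71.51056315605042
handle [-20.1  21.9] [-5.9  3.8] [114.93090161 116.22183788]
plate 1741 71.41765793860675
```

View pics/w3.png

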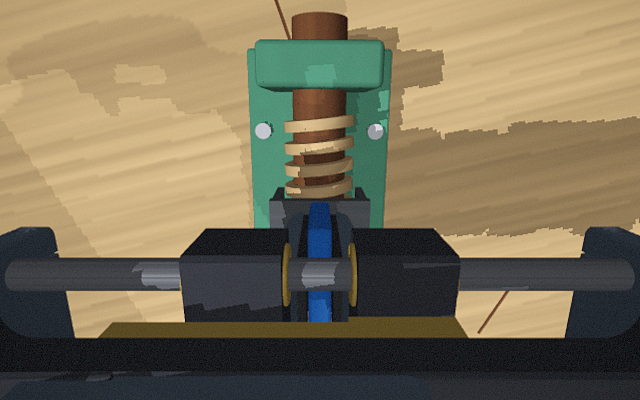

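The view shows the comb astride the thread, plate at (320,210), in line with the cradle. The plate's height of ~72 mm means the handle is at ~94 mm, so it is seated. I'll press up to about 10 N.

servo_tool(
  steps=[
    [255,[0,0,0.1],[0,0,0]],
    [255,[0,0,0.1],[0,0,0]],
    [255,[0,0,0],[0,0,0]],
    [255,[0,0,0],[0,0,0]],
    [255,[0,0,0],[0,0,0]],
    [255,[0,0,0],[0,0,0]],
    [255,[0,0,0],[0,0,0]],
    [255,[0,0,0],[0,0,0]],
    [255,[0,0,0],[0,0,0]],
    [255,[0,0,0],[0,0,0]],
  ],
)

```text
time_s: 15.2
ee_pos: [508.6, 21.4, 99.8]
ee_rot: [-180.0, -0.0, -13.6]
force: [-2.4, -1.0, 8.6]
gripper_width: 10.1
gripper_force: 30.0
```

servo_tool(
  steps=[
    [255,[0,0,-0.2],[0,0,0]],
    [255,[0,0,-0.2],[0,0,0]],
    [100,[0,0,0],[0,0,0]],
    [100,[0,0,0],[0,0,0]],
    [100,[0,0,0],[0,0,0]],
    [100,[0,0,0],[0,0,0]],
    [100,[0,0,0],[0,0,0]],
    [100,[0,0,0],[0,0,0]],
    [100,[0,0,0],[0,0,0]],
    [100,[0,0,0],[0,0,0]],
  ],
)

```text
time_s: 16.2
ee_pos: [508.5, 21.4, 99.5]
ee_rot: [180.0, -0.0, -13.6]
force: [0.0, -0.1, -0.2]
gripper_width: 55.6
gripper_force: 0.0
```

servo_tool(
  steps=[
    [100,[0,0,-5],[0,0,0]],
    [100,[0,0,-10],[0,0,0]],
    [100,[0,0,-20],[0,0,0]],
    [100,[0,0,-30],[0,0,0]],
    [100,[0,0,-30],[0,0,0]],
    [100,[0,0,-20],[0,0,0]],
    [100,[0,0,0],[0,0,0]],
    [100,[0,0,0],[0,0,0]],
    [100,[0,0,0],[0,0,0]],
    [100,[0,0,0],[0,0,0]],
  ],
)

```text
time_s: 17.2
ee_pos: [507.8, 21.4, 213.3]
ee_rot: [180.0, 0.1, -13.6]
force: [-0.8, 0.5, 0.9]
gripper_width: 55.6
gripper_force: 0.0
```

```bash
python3 - <<'E'
from h import *
s=state(); f=cams.grab_frame("wrist"); P=cloud(f,s); c=f["color"].astype(int); z=f["z_map"]; save(f,"w4")
print(s["ee_pos"],s["force"])
a=np.radians(-13.7); u=np.array([np.cos(a),np.sin(a)]); v=np.array([-u[1],u[0]]); t=s["ee_pos"][:2]
U=(P[...,:2]-t)@u; V=(P[...,:2]-t)@v; Z=P[...,2]
g=(z>0)&(c[...,1]>c[...,0]+15)&(Z>66)&(Z<80)&(U>60); print("block",np.percentile(U[g],[1,99]).round(1),np.percentile(V[g],[1,99]).round(1),np.median(Z[g]))
b=(c[...,2]>c[...,0]+40)&(z>0)&(Z>60)&(Z<125)&(abs(U)<30); print("handle",np.percentile(U[b],[1,99]).round(1),np.percentile(V[b],[1,99]).round(1),np.percentile(Z[b],[50,95]))
rect(P[b&(Z>111)],"top")
m=(z>0)&(Z>60)&(Z<80)&(abs(V)<28)&(abs(V)>8)&(U>-18)&(U<18)&(c[...,0]<90); print("plate",m.sum(),np.median(Z[m]), np.linalg.lstsq(np.c_[U[m],V[m],np.ones(m.sum())],Z[m],rcond=None)[0])
E
```

```text
[507.80367943  21.42570033 213.27060188] [-0.81364844  0.53400579  0.89518466]
block [ 79. 100.] [-30.8  29.3] 71.49791663349637
handle [-20.4  22.7] [-6.8  4.2] [115.11473986 116.42241379]
top 789 [508.   19.2] [ 9.6 44.2] long axis deg -13.9
plate 1232 71.35555539772679 [1.09904487e-03 1.45487334e-02 7.15299624e+01]
```

View pics/w4.png

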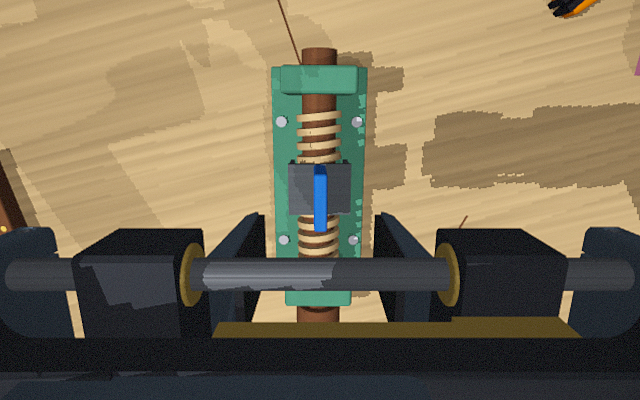

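The view shows the comb standing free and level on the thread at (320,195), in line with the cradle. The plate is at ~72 mm, so it is fully seated. I'm handing the job in.

```bash
python3 -c "
from workcell import ticket; print(ticket.job_done())"
```

```text
the job is handed in; nothing more can be done
None
```

The comb is standing released on the screw and fully seated by my measurements (handle about 94 mm up, level and in line), after a press of about 10 N; the job is handed in, and no verdict came back.

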